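# Transfer a hanging cover carrier to the next rail and latch it

### The arm

A 6-joint arm with a two-finger parallel gripper is mounted at the origin on the work surface. World frame = base frame: x ahead of the robot, y to its left, z up, the work surface at z = 0. Lengths are in mm, angles in rad, forces in N, time in s.
With the tool pointing down it reaches from about 375 to 975 mm from the base axis. Payload 3.8 kg.
Tool frame: the origin (TCP) lies on the centre line of the jaws, within the pads' length; the fingertips stand 25 mm ahead of it and the grasp point (between the pads) lies 6 mm ahead of it (arm.tips_ahead is the distance from the TCP to the fingertips, in mm); z points along the fingers, y is the line along which they close (so a half turn about z gives the same grasp; the last joint's range is limited). The gripper opens to 88 mm and grips with 3 to 60 N. Pads are 18 mm wide; open, the fingers measure 123 mm over their backs; the gripper's body (75 mm by 187 mm) begins 45 mm behind the grasp point.
Start: joints at [-1.235, 0.264, 1.604, -0, 1.274, -0.037], TCP at [245.846, -628.632, 263.706] pointing down, gripper open.
Joint ranges: [-2.63, 2.63], [-0.94, 2.18], [0.31, 2.57], [-1.31, 4.45], [0, 2.66], [-2.55, 2.55]. Speed limits (rad/s): [2.57, 2.57, 3.14, 3.14, 3.14, 3.14].

### API

Orientations are given as a unit quaternion [x, y, z, w].
In Python, from bench import monitor, viewer, arm gives the robot as it stands.
- The arm moves only by the tool apply_moves, never from a script. Its argument "commands" is a list of rows, each an object with "rot": the turn, a rotation vector about the tool's x, y, z in degrees, a list of three; "delta_pos": the shift along the tool's x, y, z in cm, a list of three; "jaw": the closure, from 0 (fully open) to 1 (shut). In form: [{"rot": [wx, wy, wz], "delta_pos": [x, y, z], "jaw": jaw}, ...]. A call has 1 to 10 rows; each row shifts and turns the commanded pose from where the row before left it, along the tool's axes as they then stand; what a row does not reach is not made up. A row lasts 1/12 s, in which the tool goes at most 41.7 mm and 7.16 degrees, less where a joint would pass 70% of its speed; a pose out of reach is approached as far as the arm can. A call is refused whole if a number of a shift passes 4.17 or a number of a turn 7.16, either way. A call with a gripper value outside its range is refused whole. The fingers move at their own pace and stop on an object; "grip_force" is the grip in N (left out, the last holds). Time passes only in rows, so rows that do not move let the fingers close. It gives the time, the measured TCP pose, the force, the opening and the grip force at its end, in the units of the state.
- monitor.sense(): the state, without advancing time (a new reading comes with each control period).
- viewer.grab_frame(name): name is "scene" or "top"; returns the picture (480x640x3 uint8, blue, green, red); there is no depth.
- viewer.calibration(name): a dict with "fovy" (degrees; the focal length in pixels is half the picture's height over the tangent of half this angle, whatever the lens; pixels are square), "cx", "cy" (the principal point, pixels), "rvec" (rotation vector, rad) and "tvec" (3), from world to camera coordinates, as OpenCV has them. Camera axes: x right, y down, z forward; pixel columns grow to the right and rows downward; lengths in mm; the calibration is good to about 2 mm. A picture is of the moment at which its call begins. calibration takes no time and is no camera call.
- arm.sign_off(): hands the job in; it is judged then, once.
The state is a dict: "t": time; "q": joint angles; "joint_velocities": joint speeds; "effort": joint torques, N m; "tcp_pos": TCP position; "tool_rot": TCP orientation; "ft_force": force on the tool from outside, world axes, zero at the start; "torque": the same for the moment, N m; "width": finger opening in mm; "grasp_force": force on a finger pad.
Only numpy, scipy, OpenCV 4.12 (cv2) and the standard library are available. Lean on these libraries where they do the work, as an engineer would, in place of code of your own. Each camera call takes 0.05 s, during which the arm holds its last target. There are 200 camera calls.

### The job

Lift the hanging carrier that is next to the gap over the end stop of its rail, and hang it at the near end of the next rail, just past that rail's own end stop. Then slide it along that rail, over the spring catch and against the spring buffer, until the catch snaps up behind it and holds it there; let go of it. Be gentle, the painted covers and rails must not be knocked or jammed (no more than about 25 N), and leave the queued carrier and the loose tools on the bench where they are.

Things in the scene. Friction and masses are not known exactly. Their poses are not given: they have to be found in the camera images.
- carrier: Carrier to move, the one beside the gap: rigid steel hook hanging on a rail, white sheet-metal cover below, 0.26 to 0.43 kg. Origin: centre of the underside of its black glider (23 mm in x, 30 in y, 12 high), which rests on the rail top. z up, y along the rail. The cover is 90 mm in y, 12 in x, from 64 to 144 mm below the origin.
- grip (a point): Centre of the carrier's plain steel grip block, 30 mm above the carrier's origin: stands on the glider, 14 mm wide in x (across the rail), 22 in y, 36 high. Grip it from above.
- foot (a point): Top of the hook's foot, 60 mm under the glider. Below the glider a lip (14 mm down, at x = -11.5 to -7.5) and a back leg (66 mm down, at x = 7.5 to 11.5) pass either side of the rail with 2.5 mm play each. The leg carries the foot, which lies under the rail: inside the hook the rail allows at most 43 mm of lift. 18 mm clears an end stop; over 29 mm the lip clears it too.
- queued: Second carrier, farther back on the same rail; same hook and grip block, cover 90 mm wide but only 60 high. Same origin and axes. To be left alone.
- rail_in: Rail on which both carriers start: level steel flat bar 10 mm wide, 16 high, top at z = 200 mm. Origin: on the bench under its free end beside the gap; the bar runs 290 mm from there along its own -y to a post. Fixed.
- in_stop (a point): Top of that rail's end stop: a steel upright 10 mm wide, 8 long, 14 mm above the bar's top, at the free end.
- rail_out: The next rail, same bar, top at z = 200 mm. Origin: on the bench under its free end beside the gap; the bar runs 260 mm along its own +y to a post. Nearly in line with the first (gap 30 to 60 mm, sideways offset to 6 mm, angle to 0.05 rad). Fixed. A carrier pressed on it or its dock with over 30 N damages it; even slow landings spike to 20 N.
- out_stop (a point): Top of the next rail's end stop, same shape, 14 mm above the bar's top, 0 to 8 mm from the free end.
- out_entry (a point): Point on the next rail's top, 45 mm from its free end: hang the carrier with its origin about here (anywhere from 25 to 78 mm from the free end is good).
- catch (a joint): Spring catch in the next rail's top, part of a dock clamped by hand somewhere along the bar, place not measured: its latch face is 115 to 145 mm from the free end. Tongue 9 mm wide, ramp towards the gap starting 14 mm before the latch face. Value in m: 0 = up (5 mm proud), 0.006 = pressed level, against a 1 to 3 N spring. A sliding glider presses it down; it snaps up behind.
- buffer (a joint): Spring plunger of the dock, face 27 mm beyond the latch face when free, 2 to 13 mm above the rail top. Value in m: 0 = free, 0.007 = solid end. Pushes back 3 N at first touch, 7 N at the solid end, then steeply more. The 30 mm glider must press it in over 3 mm for the catch to snap up; latched, it rests 3 mm in. The block behind it is 17 mm above the rail top.
- screwdriver: Screwdriver, 160 mm long, lying on the bench below the rails (under the hanging covers' lower edges, which are 56 mm up). Origin: middle of its underside. To be left alone.
- spanner: Steel spanner, 150 mm long, lying on the bench towards the robot. Origin: middle of its underside. To be left alone.
Mind the look-alikes: they are no part of the job. Leave any green or yellow look-alike of the carrier alone.

How it is judged (in metres and radians):
On the way, in this order (a step that is already met when the one before it is completed fails the run):
1. the carrier hangs on the near end of the next rail, between its end stop and the catch (y of carrier in the frame of rail_out between 0.02 and 0.084 m and z of carrier in the frame of rail_out between 0.196 and 0.203 m and angle between carrier's own z axis and vertical below 0.1 rad and contact force between carrier and rail_out above 0.3 N), for 0.1 s.
2. the carrier, sliding on the rail, presses the catch down (value of joint catch above 0.003 m and contact force between carrier and rail_out above 0.3 N and z of carrier in the frame of rail_out below 0.205 m), for 0.05 s.
At the end, for the whole second after the job is handed in: The carrier hangs at rest on the next rail, upright within 0.1 rad and seated on the rail top within 4 mm, its origin more than 122 mm along that rail, held between the catch (up again, within 1.5 mm) and the buffer (still pressed in 1.5 to 5 mm); the queued carrier is within 20 mm of where it was (value of joint catch below 0.0015 m and value of joint buffer between 0.0015 and 0.005 m and y of carrier in the frame of rail_out above 0.122 m and z of carrier in the frame of rail_out between 0.196 and 0.204 m and angle between carrier's own z axis and vertical below 0.1 rad and linear speed of carrier below 0.02 m/s and distance of queued from where it was at the start of the episode below 0.02 m); the robot touches nothing.
It fails at once if the carrier is pressed on the next rail or its dock with more than 30 N (contact force between carrier and rail_out above 30 N).
It fails at once if the carrier is pressed on its first rail with more than 30 N (contact force between carrier and rail_in above 30 N).
It fails at once if the queued carrier is moved by more than 20 mm (distance of queued from where it was at the start of the episode above 0.02 m).
It fails at once if the robot presses on a rail or its dock with more than 30 N (contact force between any of the arm, the fingers and rail_out above 30 N or contact force between any of the arm, the fingers and rail_in above 30 N).
It fails at once if a loose tool on the bench is moved by more than 20 mm (distance of any of screwdriver, spanner from where it was at the start of the episode above 0.02 m).
It also fails if it takes over 59 s, if anything falls off the work surface, if the arm or the gripper's body presses on something with over 40 N, if the wrist force passes 120 N, or if a joint passes its speed limit or range.

## Working session

There is one attempt and no reset: what is moved stays moved. The work goes in short steps, Python scripts to look and compute and a tool call to move; the robot and the scene stay as the last step left them, time stands still between calls to the robot, and variables do not carry over. Pictures are saved under pics/ and viewed, at most 10 in all, crops included, and the job is handed in when it is done.

Besides the shell and the picture viewer there is one more tool, called after "Call:" as name(argument=value, ...) on one line, values as JSON. apply_moves: Moves the arm, as the interface text tells. Its arguments: {"type":"object","properties":{"commands":{"type":"array"},"grip_force":{"type":"number"}},"required":["commands"]}

```bash
mkdir -p pics
python3 - <<'E'
from bench import monitor, viewer, arm
import cv2
s=monitor.sense();print(s)
for n in("scene","top"):
    cv2.imwrite(f"pics/{n}0.png",viewer.grab_frame(n));print(n,viewer.calibration(n))
E
```

```text
{'t': 0.0, 'q': array([-1.23490355e+00,  2.64742303e-01,  1.60530928e+00, -1.79173349e-05,
        1.27368307e+00, -3.68691428e-02]), 'joint_velocities': array([ 0.00073765,  0.00047073,  0.00076214, -0.00097845, -0.00141673,
       -0.00044379]), 'effort': array([ 1.64130420e-04, -5.02108812e+01, -3.56877172e+01,  7.26936548e-02,
        2.91347044e-02, -1.42870795e-04]), 'tcp_pos': array([ 245.63502756, -628.05161643,  262.43018905]), 'tool_rot': array([ 9.82680240e-01,  1.85306231e-01, -1.67999163e-04, -1.05777705e-03]), 'ft_force': array([0.881522  , 0.60268694, 0.53182151]), 'torque': array([ 0.03771855, -0.05636282,  0.0279833 ]), 'grasp_force': 0.0, 'width': 88.21653912230781}
scene {'fovy': 54.68117061068153, 'cx': 325.2730449055648, 'cy': 246.31907557478075, 'rvec': array([ 2.18864481,  1.39193276, -0.43148648]), 'tvec': array([-151.3699957 , -277.50583529, 1289.87064989])}
top {'fovy': 56.16857701654781, 'cx': 321.2245281264937, 'cy': 237.9917400539227, 'rvec': array([ 2.10742109, -2.15065196,  0.15892921]), 'tvec': array([-21.96141802, 479.66513147, 831.04045409])}
```

View pics/scene0.png

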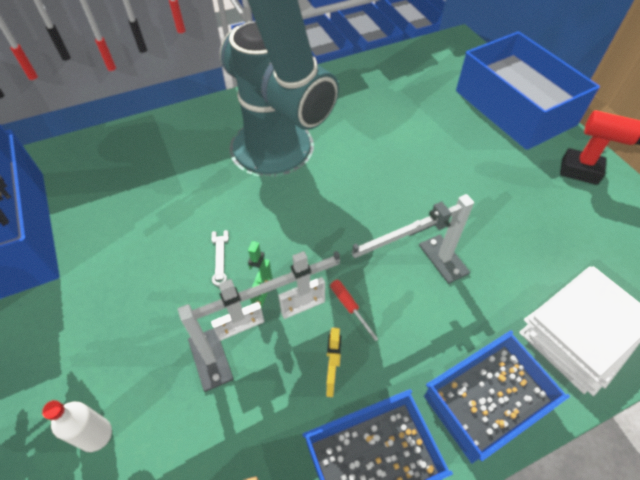

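View pics/top0.png

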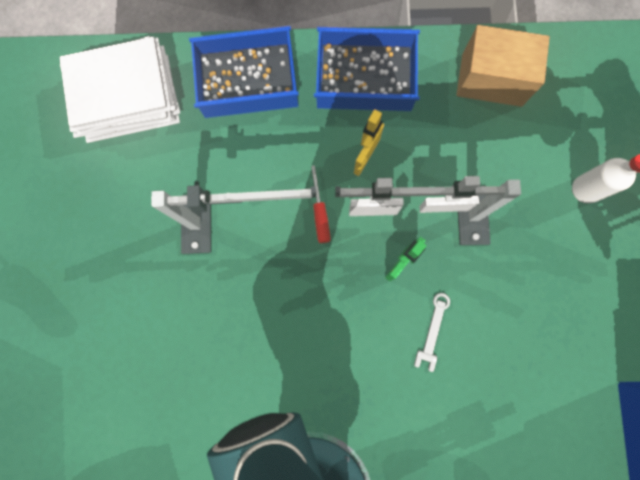

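Scene shows two white-cover carriers on rail_in: (303,266) and (231,293); rail_out runs from (355,252) to (465,205). In the top view these are (383,187) and (467,187), gap at about (312–340,192), dock at (198,197). Candidates: grey carrier at top (383,187), which is beside the gap and so fits the description; the queued carrier (467,187); the green (410,258) and yellow (370,140) look-alikes, which lie off the rail. An enlarged crop will confirm.

Run:
```python
import cv2,numpy as np
a=cv2.imread("pics/top0.png");b=cv2.imread("pics/scene0.png")
f=lambda im,x,y,w,h,k:cv2.resize(im[y:y+h,x:x+w],None,fx=k,fy=k,interpolation=cv2.INTER_CUBIC)
cv2.imwrite("pics/topcrop.png",np.vstack([f(a,145,160,195,70,4),f(a,320,160,195,70,4)]))
cv2.imwrite("pics/scenecrop.png",np.vstack([f(b,325,195,160,70,4.8),f(b,200,235,160,53,4.8)]))
```

```text
(no output)
```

View pics/topcrop.png

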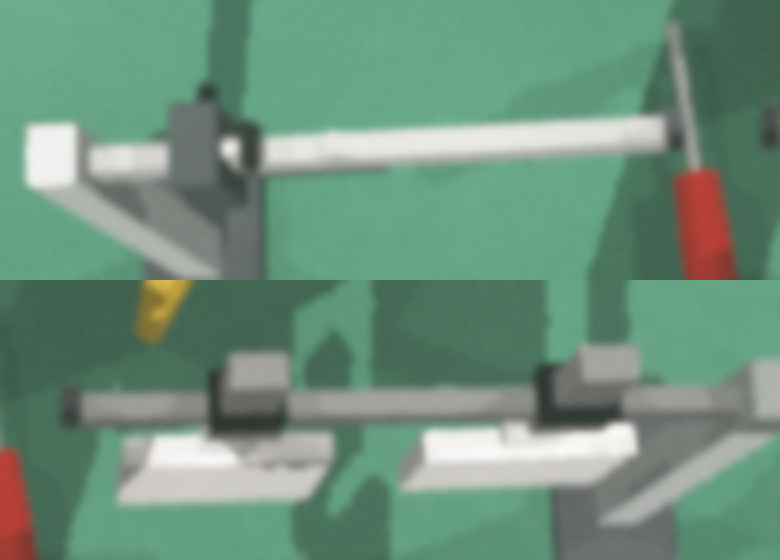

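View pics/scenecrop.png

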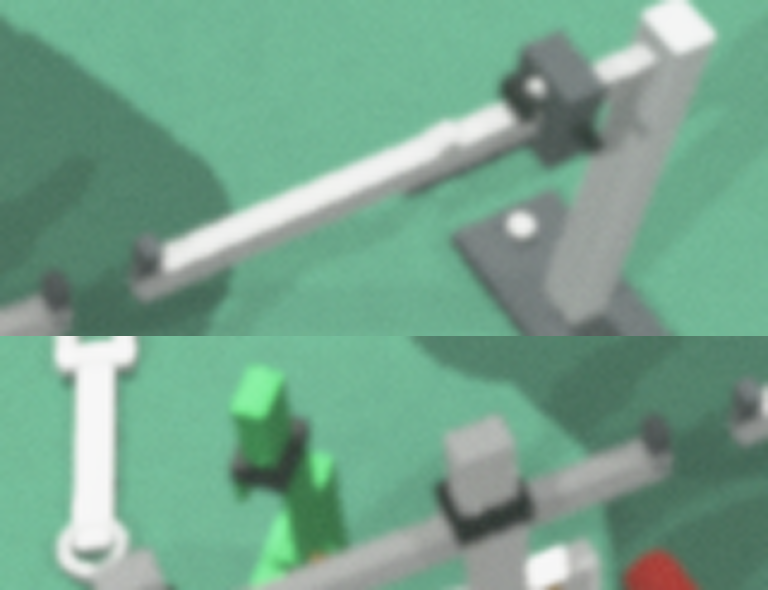

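```bash
cat > h.py <<'E'
import cv2,numpy as np
from bench import viewer
def K(c):
    f=240/np.tan(np.radians(c["fovy"])/2); return np.array([[f,0,c["cx"]],[0,f,c["cy"]],[0,0,1]])
def cam(n):
    c=viewer.calibration(n);R=cv2.Rodrigues(c["rvec"])[0];return K(c),R,np.array(c["tvec"])
def ray(n,p):
    k,R,t=cam(n);d=R.T@np.linalg.solve(k,[p[0],p[1],1]);return -R.T@t,d/np.linalg.norm(d)
def onz(n,p,z):
    o,d=ray(n,p);return o+d*(z-o[2])/d[2]
def tri(p,q):
    a,u=ray("top",p);b,v=ray("scene",q)
    s=np.linalg.lstsq(np.c_[u,-v],b-a,rcond=None)[0];P=a+s[0]*u;Q=b+s[1]*v
    return (P+Q)/2,np.linalg.norm(P-Q)
def proj(n,P):
    k,R,t=cam(n);q=k@(R@np.asarray(P,float)+t);return q[:2]/q[2]
E
python3 - <<'E'
from h import *
np.set_printoptions(precision=1,suppress=True)
for n in("top","scene"):print(n,ray(n,(320,240)))
T=lambda x,y:(145+x/4,160+y/4); U=lambda x,y:(320+x/4,160+(y-280)/4)
S=lambda x,y:(325+x/4.8,195+y/4.8); V=lambda x,y:(200+x/4.8,235+(y-336)/4.8)
def both(name,p,q,z):
    print(name,onz("top",p,z),onz("scene",q,z),*tri(p,q))
both("blocktop",U(258,370),V(481,440),248)
both("in_stop top",U(67,405),V(657,424),214)
both("out_stop top",T(673,126),S(150,246),214)
both("dock block top",T(190,110),S(560,50),217)
both("queued",U(609,362),(230,288),248)
# rail profiles in top view
a=cv2.imread("pics/top0.png").astype(int)
for x in (225,250,275,300,352,425): print(x,[tuple(a[y,x]) [1:] for y in range(184,206)])
b=cv2.imread("pics/scene0.png").astype(int)
E
```

```text
top (array([337.1, -43.2, 897.6]), array([ 0.2,  0. , -1. ]))
scene (array([ 935.3, -275.8,  901.6]), array([-0.5,  0.2, -0.8]))
blocktop [ 526.4 -130.4  248. ] [ 526.7 -127.9  248. ] [ 526.6 -129.2  248.6] 2.4522300166191835
in_stop top [523.9 -59.8 214. ] [526.6 -58.1 214. ] [524.9 -58.6 211.9] 2.541949930784398
out_stop top [524.3 -22.9 214. ] [527.5 -19.7 214. ] [525.7 -20.9 212. ] 4.183311619018709
dock block top [534.4 166.6 217. ] [513.8 171.3 217. ] [527.5 158.5 238.9] 2.7110246377150813
queued [ 526.3 -260.7  248. ] [ 534.5 -254.5  248. ] [ 529.2 -258.3  242.8] 8.611294500559094
225 [(np.int64(166), np.int64(101)), (np.int64(165), np.int64(101)), (np.int64(165), np.int64(100)), (np.int64(165), np.int64(101)), (np.int64(166), np.int64(102)), (np.int64(167), np.int64(102)), (np.int64(167), np.int64(102)), (np.int64(170), np.int64(109)), (np.int64(180), np.int64(132)), (np.int64(202), np.int64(176)), (np.int64(221), np.int64(214)), (np.int64(226), np.int64(224)), (np.int64(224), np.int64(224)), (np.int64(220), np.int64(221)), (np.int64(216), np.int64(216)), (np.int64(202), np.i
[... 3024 characters left out ...]
(np.int64(107), np.int64(70)), (np.int64(109), np.int64(75)), (np.int64(120), np.int64(95)), (np.int64(141), np.int64(129)), (np.int64(156), np.int64(155)), (np.int64(163), np.int64(164)), (np.int64(163), np.int64(164)), (np.int64(163), np.int64(164)), (np.int64(156), np.int64(157)), (np.int64(138), np.int64(138)), (np.int64(123), np.int64(116)), (np.int64(128), np.int64(105)), (np.int64(147), np.int64(106)), (np.int64(164), np.int64(120)), (np.int64(175), np.int64(146)), (np.int64(181), np.int64(167)), (np.int64(177), np.int64(171)), (np.int64(171), np.int64(168)), (np.int64(165), np.int64(165)), (np.int64(162), np.int64(163)), (np.int64(162), np.int64(163)), (np.int64(165), np.int64(167))]
```

Run:
```python
from h import *
np.set_printoptions(precision=1,suppress=True)
a=cv2.imread("pics/top0.png").astype(float)[:,:,2]
def edge(col,y0,y1):
    p=a[y0:y1,col-1:col+2].mean(1); lo=p[:3].mean(); hi=p.max(); m=(lo+hi)/2
    i=np.argmax(p>m); return y0+i-1+(m-p[i-1])/(p[i]-p[i-1])
for name,cols,y0,y1 in(("out",range(222,304,3),183,199),("in",list(range(346,366,2))+list(range(396,446,3)),180,193)):
    P=np.array([onz("top",(c,edge(c,y0,y1)),200)[:2] for c in cols])
    k=np.polyfit(P[:,1],P[:,0],1);r=P[:,0]-np.polyval(k,P[:,1])
    print(name,"slope",round(k[0],4),"centre x at y=-130,-40,25,110:",np.polyval(k,[-130,-40,25,110])-5,"res",r.std())
T=lambda x,y:(145+x/4,160+y/4); U=lambda x,y:(320+x/4,160+(y-280)/4)
S=lambda x,y:(325+x/4.8,195+y/4.8)
print("out stop near/far edge",onz("top",T(682,127),214),onz("top",T(663,127),214))
print("buffer face top",onz("top",T(260,145),208),"scene",onz("scene",S(505,90),208))
print("catch: top",onz("top",T(322,135),205),"scene",onz("scene",S(455,122),205),onz("scene",S(425,140),200))
print("block y edges top",onz("top",U(228,370),248),onz("top",U(288,370),248))
# glider y edges top at z=212: 
print("glider",onz("top",U(209,375),212),onz("top",U(287,430),212))
```

```text
out slope -0.03 centre x at y=-130,-40,25,110: [531.8 529.1 527.1 524.6] res 0.16897326393328868
in slope 0.0093 centre x at y=-130,-40,25,110: [527.7 528.5 529.1 529.9] res 0.14627792564476305
out stop near/far edge [523.8 -26.4 214. ] [524. -19. 214.]
buffer face top [522.1 141.1 208. ] scene [516.5 145.8 208. ]
catch: top [526.4 117.2 205. ] scene [520.1 120.8 205. ] [519.8 108.1 200. ]
block y edges top [ 526.6 -119.2  248. ] [ 526.1 -141.6  248. ]
glider [ 535.3 -115.9  212. ] [ 512.3 -145.5  212. ]
```

Run:
```python
import cv2,numpy as np
a=cv2.imread("pics/top0.png").astype(int)
for c in (374,376,384,387): print(c,[(y,*map(int,a[y,c-1:c+2].mean(0)[1:])) for y in range(174,206)])
for r in (181,184): print(r,[(x,*map(int,a[r,x][1:])) for x in range(370,398)])
for c in (335,338): print(c,[(y,*map(int,a[y,c][1:])) for y in range(182,202)])
```

```text
374 [(174, 101, 67), (175, 101, 67), (176, 101, 67), (177, 101, 67), (178, 102, 68), (179, 101, 67), (180, 100, 69), (181, 94, 67), (182, 84, 66), (183, 75, 65), (184, 72, 67), (185, 73, 68), (186, 74, 69), (187, 75, 70), (188, 74, 70), (189, 74, 71), (190, 74, 70), (191, 73, 69), (192, 69, 64), (193, 64, 59), (194, 59, 53), (195, 57, 50), (196, 58, 52), (197, 68, 63), (198, 91, 88), (199, 125, 124), (200, 173, 173), (201, 210, 211), (202, 223, 225), (203, 235, 236), (204, 245, 246), (205, 243, 244)]
376 [(174, 100, 67), (175, 100, 66), (176, 101, 67), (177, 103, 72), (178, 109, 84), (179, 114, 93), (180, 114, 97), (181, 112, 99), (182, 109, 102), (183, 108, 105), (184, 111, 109), (185, 112, 111), (186, 111, 110), (187, 107, 105), (188, 103, 101), (189, 100, 98), (190, 99, 97), (191, 96, 95), (192, 91, 88), (193, 77, 74), (194, 62, 57), (195, 55, 48), (196, 55, 49), (197, 64, 60), (198, 87, 85), (199, 116, 115), (200, 154, 154), (201, 188, 188), (202, 211, 213), (203, 231, 233), (204, 243, 244), (205, 240, 242)]
384 [(174, 101, 67), (175, 100, 66), (176, 102, 71), (177, 114, 94), (17
[... 1846 characters left out ...]
134, 97), (394, 137, 88), (395, 133, 84), (396, 115, 75), (397, 106, 70)]
335 [(182, 101, 67), (183, 99, 66), (184, 100, 66), (185, 102, 69), (186, 100, 72), (187, 97, 74), (188, 94, 72), (189, 92, 71), (190, 94, 72), (191, 91, 70), (192, 89, 66), (193, 86, 63), (194, 85, 64), (195, 88, 66), (196, 93, 68), (197, 103, 71), (198, 110, 72), (199, 112, 72), (200, 113, 73), (201, 113, 72)]
338 [(182, 101, 66), (183, 101, 67), (184, 106, 70), (185, 105, 73), (186, 97, 75), (187, 87, 76), (188, 84, 77), (189, 85, 79), (190, 84, 79), (191, 80, 74), (192, 75, 69), (193, 70, 63), (194, 66, 61), (195, 72, 64), (196, 82, 67), (197, 98, 69), (198, 109, 73), (199, 114, 73), (200, 113, 71), (201, 113, 73)]
```

Call:
apply_moves(commands=[{"rot":[0,0,0],"delta_pos":[0,0,-2],"jaw":0.4},{"rot":[0,0,0],"delta_pos":[0,0,-2.5],"jaw":0.4},{"rot":[0,0,0],"delta_pos":[2.7,-2.2,0],"jaw":0.4},{"rot":[0,0,0],"delta_pos":[2.7,-2.2,0],"jaw":0.4},{"rot":[0,0,0],"delta_pos":[2.7,-2.2,0],"jaw":0.4},{"rot":[0,0,0],"delta_pos":[2.7,-2.2,0],"jaw":0.4},{"rot":[0,0,0],"delta_pos":[2.7,-2.2,0],"jaw":0.4},{"rot":[0,0,0],"delta_pos":[2.7,-2.2,0],"jaw":0.4},{"rot":[0,0,0],"delta_pos":[2.7,-2.2,0],"jaw":0.4},{"rot":[0,0,0],"delta_pos":[2.7,-2.2,0],"jaw":0.4}], grip_force=20)

```text
t: 0.93
tcp_pos: [383.2, -384.3, 308.2]
tool_rot: [0.983, 0.185, -0.0, -0.0]
ft_force: [-0.8, -0.5, -0.6]
width: 53.0
grasp_force: 0.0
```

Call:
apply_moves(commands=[{"rot":[0,0,-6.8],"delta_pos":[0,0,0],"jaw":0.4},{"rot":[0,0,-6.8],"delta_pos":[0,0,0],"jaw":0.4},{"rot":[0,0,-6.8],"delta_pos":[0,0,0],"jaw":0.4},{"rot":[0,0,-6.8],"delta_pos":[0,0,0],"jaw":0.4},{"rot":[0,0,-6.8],"delta_pos":[0,0,0],"jaw":0.4},{"rot":[0,0,-6.8],"delta_pos":[0,0,0],"jaw":0.4},{"rot":[0,0,-6.8],"delta_pos":[0,0,0],"jaw":0.4},{"rot":[0,0,-6.8],"delta_pos":[0,0,0],"jaw":0.4},{"rot":[0,0,-6.8],"delta_pos":[0,0,0],"jaw":0.4},{"rot":[0,0,-6.8],"delta_pos":[0,0,0],"jaw":0.4}])

```text
t: 1.77
tcp_pos: [382.7, -385.8, 308.1]
tool_rot: [0.709, 0.705, 0.0, -0.001]
ft_force: [0.8, -0.8, -0.2]
width: 53.2
grasp_force: 0.0
```

Call:
apply_moves(commands=[{"rot":[0,0,0],"delta_pos":[3.19,1.78,0],"jaw":0.5},{"rot":[0,0,0],"delta_pos":[3.19,1.78,0],"jaw":0.5},{"rot":[0,0,0],"delta_pos":[3.19,1.78,0],"jaw":0.5},{"rot":[0,0,0],"delta_pos":[3.19,1.78,0],"jaw":0.5},{"rot":[0,0,0],"delta_pos":[3.19,1.78,0],"jaw":0.5},{"rot":[0,0,0],"delta_pos":[3.19,1.78,0],"jaw":0.5},{"rot":[0,0,0],"delta_pos":[3.19,1.78,0],"jaw":0.5},{"rot":[0,0,0],"delta_pos":[3.19,1.78,0],"jaw":0.5},{"rot":[0,0,0],"delta_pos":[0,0,0],"jaw":0.5},{"rot":[0,0,0],"delta_pos":[0,0,0],"jaw":0.5}])

```text
t: 2.6
tcp_pos: [528.5, -130.8, 308.1]
tool_rot: [0.71, 0.705, -0.0, -0.0]
ft_force: [1.1, -0.9, 0.5]
width: 44.2
grasp_force: 0.0
```

Call:
apply_moves(commands=[{"rot":[0,0,0],"delta_pos":[0,-0.15,2],"jaw":0.5},{"rot":[0,0,0],"delta_pos":[0,0,2],"jaw":0.5},{"rot":[0,0,0],"delta_pos":[0,0,1.2],"jaw":0.5},{"rot":[0,0,0],"delta_pos":[0,0,0.8],"jaw":0.5},{"rot":[0,0,0],"delta_pos":[0,0,0.5],"jaw":0.5},{"rot":[0,0,0],"delta_pos":[0,0,0],"jaw":0.5},{"rot":[0,0,0],"delta_pos":[0,0,0],"jaw":0.5}])

```text
t: 3.18
tcp_pos: [526.7, -133.0, 244.1]
tool_rot: [0.711, 0.703, 0.0, 0.0]
ft_force: [0.0, -0.5, 0.2]
width: 43.8
grasp_force: 0.0
```

Run:
```python
from h import *
b=viewer.grab_frame("scene");cv2.imwrite("pics/s1.png",b)
cv2.imwrite("pics/s1c.png",cv2.resize(b[190:310,220:380],None,fx=5,fy=5,interpolation=cv2.INTER_CUBIC))
```

```text
(no output)
```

View pics/s1c.png

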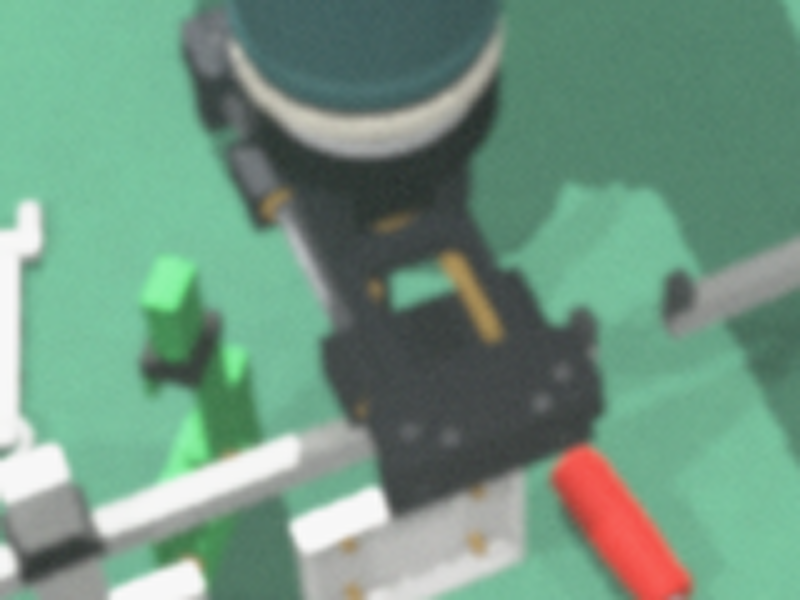

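The gripper straddles the rail over the carrier (crop around (470,420)), with the in_stop at (585,325) and rail_out's stop at (680,290) clear. Closing.

Call:
apply_moves(commands=[{"rot":[0,0,0],"delta_pos":[0.2,0,0],"jaw":0.6},{"rot":[0,0,0],"delta_pos":[0,0,0],"jaw":0.75},{"rot":[0,0,0],"delta_pos":[0,0,0],"jaw":0.8},{"rot":[0,0,0],"delta_pos":[0,0,0],"jaw":0.85},{"rot":[0,0,0],"delta_pos":[0,0,0],"jaw":0.9},{"rot":[0,0,0],"delta_pos":[0,0,0],"jaw":1},{"rot":[0,0,0],"delta_pos":[0,0,0],"jaw":1},{"rot":[0,0,0],"delta_pos":[0,0,0],"jaw":1}], grip_force=20)

```text
t: 3.9
tcp_pos: [526.9, -130.4, 244.0]
tool_rot: [0.711, 0.703, 0.0, 0.0]
ft_force: [0.1, 0.7, 1.0]
width: 14.0
grasp_force: 20.0
```

Call:
apply_moves(commands=[{"rot":[0,0,0],"delta_pos":[0,0,-0.2],"jaw":1},{"rot":[0,0,0],"delta_pos":[0,0,-0.4],"jaw":1},{"rot":[0,0,0],"delta_pos":[0,0,-0.6],"jaw":1},{"rot":[0,0,0],"delta_pos":[0,0,-0.7],"jaw":1},{"rot":[0,0,0],"delta_pos":[0,0,-0.7],"jaw":1},{"rot":[0,0,0],"delta_pos":[0,0,-0.5],"jaw":1},{"rot":[0,0,0],"delta_pos":[0,0,-0.3],"jaw":1},{"rot":[0,0,0],"delta_pos":[0,0,0],"jaw":1},{"rot":[0,0,0],"delta_pos":[0,0,0],"jaw":1}])

```text
t: 4.65
tcp_pos: [526.8, -130.4, 278.0]
tool_rot: [0.711, 0.703, 0.0, 0.0]
ft_force: [-0.1, -0.2, -2.8]
width: 13.6
grasp_force: 20.0
```

Call:
apply_moves(commands=[{"rot":[0,0,0],"delta_pos":[0.3,0.13,0],"jaw":1},{"rot":[0,0,0],"delta_pos":[0.8,0,0],"jaw":1},{"rot":[0,0,0],"delta_pos":[0.9,0,0],"jaw":1},{"rot":[0,0,0],"delta_pos":[0.9,0,0],"jaw":1},{"rot":[0,0,0],"delta_pos":[0.9,0,0],"jaw":1},{"rot":[0,0,0],"delta_pos":[0.9,0,0],"jaw":1},{"rot":[0,0,0],"delta_pos":[0.6,0,0],"jaw":1},{"rot":[0,0,0],"delta_pos":[0.2,0,0],"jaw":1},{"rot":[0,0,0],"delta_pos":[0,0,0],"jaw":1}])

```text
t: 5.4
tcp_pos: [528.6, -74.7, 277.8]
tool_rot: [0.711, 0.704, 0.0, 0.0]
ft_force: [-0.2, -0.4, -3.1]
width: 13.9
grasp_force: 20.0
```

Call:
apply_moves(commands=[{"rot":[0,0,0],"delta_pos":[0.5,0.02,0],"jaw":1},{"rot":[0,0,-0.6],"delta_pos":[0.8,0.02,0],"jaw":1},{"rot":[0,0,-0.6],"delta_pos":[0.9,0.02,0],"jaw":1},{"rot":[0,0,-0.6],"delta_pos":[0.7,0,0],"jaw":1},{"rot":[0,0,-0.5],"delta_pos":[0.4,0,0],"jaw":1},{"rot":[0,0,0],"delta_pos":[0.2,0,0],"jaw":1},{"rot":[0,0,0],"delta_pos":[0,0,0],"jaw":1}])

```text
t: 5.98
tcp_pos: [529.1, -39.9, 277.7]
tool_rot: [0.696, 0.718, -0.0, 0.0]
ft_force: [0.7, 1.1, -2.9]
width: 13.5
grasp_force: 20.0
```

Call:
apply_moves(commands=[{"rot":[0,0,0],"delta_pos":[0.3,0.04,0],"jaw":1},{"rot":[0,0,0],"delta_pos":[0.8,0,0],"jaw":1},{"rot":[0,0,0],"delta_pos":[0.9,0,0],"jaw":1},{"rot":[0,0,0],"delta_pos":[1.0,0,0],"jaw":1},{"rot":[0,0,0],"delta_pos":[1.0,0,0],"jaw":1},{"rot":[0,0,0],"delta_pos":[0.9,0,0],"jaw":1},{"rot":[0,0,0],"delta_pos":[0.8,0,0],"jaw":1},{"rot":[0,0,0],"delta_pos":[0.3,0,0],"jaw":1},{"rot":[0,0,0],"delta_pos":[0,0,0],"jaw":1}])

```text
t: 6.73
tcp_pos: [527.7, 20.5, 277.7]
tool_rot: [0.696, 0.718, 0.0, -0.0]
ft_force: [-0.3, -0.1, -4.0]
width: 13.7
grasp_force: 20.0
```

Run:
```python
from h import *
b=viewer.grab_frame("scene");cv2.imwrite("pics/s2.png",b)
a=viewer.grab_frame("top");cv2.imwrite("pics/t2.png",a)
f=lambda im,x,y,w,h,k:cv2.resize(im[y:y+h,x:x+w],None,fx=k,fy=k,interpolation=cv2.INTER_CUBIC)
cv2.imwrite("pics/c2.png",np.hstack([f(b,320,190,95,140,4.2),f(a,220,130,95,140,4.2)]))
```

```text
(no output)
```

View pics/c2.png

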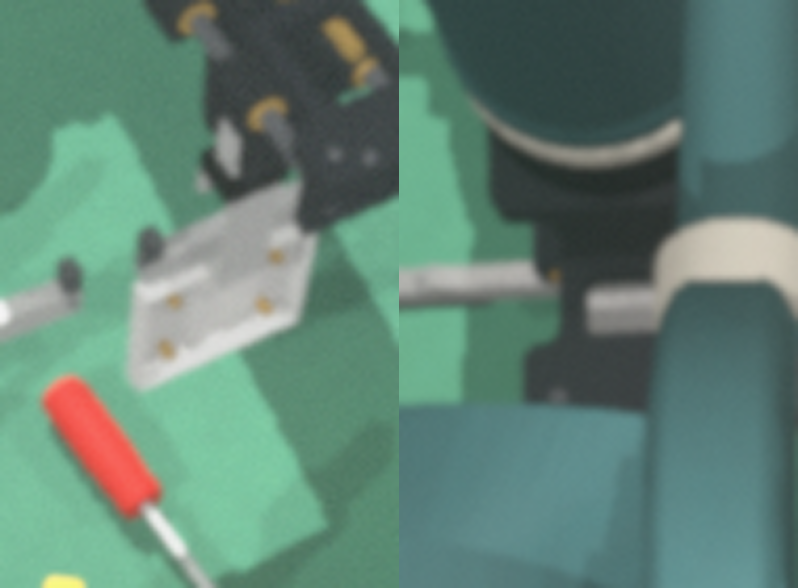

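Call:
apply_moves(commands=[{"rot":[0,0,0],"delta_pos":[0,0,0.4],"jaw":1},{"rot":[0,0,0],"delta_pos":[0,0,0.6],"jaw":1},{"rot":[0,0,0],"delta_pos":[0,0,0.5],"jaw":1},{"rot":[0,0,0],"delta_pos":[0,0,0.3],"jaw":1},{"rot":[0,0,0],"delta_pos":[0,0,0.2],"jaw":1},{"rot":[0,0,0],"delta_pos":[0,0,0.2],"jaw":1},{"rot":[0,0,0],"delta_pos":[0,0,0.2],"jaw":1},{"rot":[0,0,0],"delta_pos":[0,0,0],"jaw":1}])

```text
t: 7.5
tcp_pos: [527.6, 19.5, 253.2]
tool_rot: [0.697, 0.717, -0.0, -0.0]
ft_force: [-1.1, -1.0, -2.6]
width: 13.6
grasp_force: 20.0
```

Call:
apply_moves(commands=[{"rot":[0,0,0],"delta_pos":[0,0,0.15],"jaw":1},{"rot":[0,0,0],"delta_pos":[0,0,0.2],"jaw":1},{"rot":[0,0,0],"delta_pos":[0,0,0.2],"jaw":1},{"rot":[0,0,0],"delta_pos":[0,0,0.1],"jaw":1},{"rot":[0,0,0],"delta_pos":[0,0,0.05],"jaw":1},{"rot":[0,0,0],"delta_pos":[0,0,0.05],"jaw":1},{"rot":[0,0,0],"delta_pos":[0,0,0],"jaw":1}])

```text
t: 8.08
tcp_pos: [527.8, 19.5, 246.1]
tool_rot: [0.697, 0.717, -0.0, -0.0]
ft_force: [0.4, 0.3, -2.0]
width: 13.9
grasp_force: 20.0
```

Call:
apply_moves(commands=[{"rot":[0,0,0],"delta_pos":[0,0,0.05],"jaw":1},{"rot":[0,0,0],"delta_pos":[0,0,0.05],"jaw":1},{"rot":[0,0,0],"delta_pos":[0,0,0.05],"jaw":1},{"rot":[0,0,0],"delta_pos":[0,0,0.03],"jaw":1},{"rot":[0,0,0],"delta_pos":[0,0,0],"jaw":1}])

```text
t: 8.5
tcp_pos: [527.7, 19.5, 244.3]
tool_rot: [0.697, 0.717, -0.0, -0.0]
ft_force: [-0.4, -0.2, -3.2]
width: 13.8
grasp_force: 20.0
```

Call:
apply_moves(commands=[{"rot":[0,0,0],"delta_pos":[0,0,0.03],"jaw":1},{"rot":[0,0,0],"delta_pos":[0,0,0.03],"jaw":1},{"rot":[0,0,0],"delta_pos":[0,0,0],"jaw":1}])

```text
t: 8.75
tcp_pos: [527.8, 19.5, 244.0]
tool_rot: [0.697, 0.717, 0.0, 0.0]
ft_force: [-0.8, -0.2, -0.4]
width: 13.9
grasp_force: 20.0
```

Call:
apply_moves(commands=[{"rot":[0,0,0],"delta_pos":[0,0,0.03],"jaw":1},{"rot":[0,0,0],"delta_pos":[0,0,0],"jaw":1},{"rot":[0,0,0],"delta_pos":[0,0,0],"jaw":1}])

```text
t: 9.0
tcp_pos: [527.9, 19.5, 244.0]
tool_rot: [0.697, 0.717, 0.0, 0.0]
ft_force: [-1.1, -0.1, 1.8]
width: 14.0
grasp_force: 20.0
```

Call:
apply_moves(commands=[{"rot":[0,0,0],"delta_pos":[0.3,0,0],"jaw":1},{"rot":[0,0,0],"delta_pos":[0.6,0,0],"jaw":1},{"rot":[0,0,0],"delta_pos":[0.6,0,0],"jaw":1},{"rot":[0,0,0],"delta_pos":[0.6,0,0],"jaw":1},{"rot":[0,0,0],"delta_pos":[0.4,0,0],"jaw":1},{"rot":[0,0,0],"delta_pos":[0,0,0],"jaw":1}])

```text
t: 9.5
tcp_pos: [527.5, 45.7, 244.0]
tool_rot: [0.696, 0.718, 0.001, 0.0]
ft_force: [-0.6, -1.8, 2.8]
width: 13.7
grasp_force: 20.0
```

Call:
apply_moves(commands=[{"rot":[0,0,0],"delta_pos":[0.4,0,0],"jaw":1},{"rot":[0,0,0],"delta_pos":[0.6,0,0],"jaw":1},{"rot":[0,0,0],"delta_pos":[0.6,0,0],"jaw":1},{"rot":[0,0,0],"delta_pos":[0.6,0,0],"jaw":1},{"rot":[0,0,0],"delta_pos":[0.6,0,0],"jaw":1},{"rot":[0,0,0],"delta_pos":[0.4,0,0],"jaw":1},{"rot":[0,0,0],"delta_pos":[0,0,0],"jaw":1}])

```text
t: 10.08
tcp_pos: [526.4, 77.3, 244.1]
tool_rot: [0.697, 0.717, 0.001, 0.0]
ft_force: [-0.3, -2.3, 5.5]
width: 13.7
grasp_force: 20.0
```

Call:
apply_moves(commands=[{"rot":[0,0,0],"delta_pos":[0.2,0,-0.02],"jaw":1},{"rot":[0,0,0],"delta_pos":[0.4,0,0],"jaw":1},{"rot":[0,0,0],"delta_pos":[0.4,0,0],"jaw":1},{"rot":[0,0,0],"delta_pos":[0.4,0,0],"jaw":1},{"rot":[0,0,0],"delta_pos":[0.3,0,0],"jaw":1},{"rot":[0,0,0],"delta_pos":[0,0,0],"jaw":1}])

```text
t: 10.58
tcp_pos: [525.9, 93.7, 244.1]
tool_rot: [0.697, 0.717, 0.0, 0.0]
ft_force: [0.0, -5.5, 5.2]
width: 13.5
grasp_force: 20.0
```

Call:
apply_moves(commands=[{"rot":[0,0,0],"delta_pos":[0.3,0,0],"jaw":1},{"rot":[0,0,0],"delta_pos":[0.3,0,0],"jaw":1},{"rot":[0,0,0],"delta_pos":[0.3,0,0],"jaw":1},{"rot":[0,0,0],"delta_pos":[0.3,0,0],"jaw":1},{"rot":[0,0,0],"delta_pos":[0.3,0,0],"jaw":1},{"rot":[0,0,0],"delta_pos":[0,0,0],"jaw":1}])

```text
t: 11.08
tcp_pos: [525.4, 108.8, 244.1]
tool_rot: [0.697, 0.717, 0.0, 0.0]
ft_force: [-0.7, -3.6, 5.2]
width: 13.7
grasp_force: 20.0
```

Call:
apply_moves(commands=[{"rot":[0,0,0],"delta_pos":[0.2,0,0],"jaw":1},{"rot":[0,0,0],"delta_pos":[0.2,0,0],"jaw":1},{"rot":[0,0,0],"delta_pos":[0.2,0,0],"jaw":1},{"rot":[0,0,0],"delta_pos":[0.2,0,0],"jaw":1},{"rot":[0,0,0],"delta_pos":[0.2,0,0],"jaw":1},{"rot":[0,0,0],"delta_pos":[0.2,0,0],"jaw":1},{"rot":[0,0,0],"delta_pos":[0,0,0],"jaw":1}])

```text
t: 11.67
tcp_pos: [525.0, 120.6, 244.2]
tool_rot: [0.697, 0.717, 0.0, 0.0]
ft_force: [0.0, -4.7, 5.2]
width: 13.9
grasp_force: 20.0
```

Call:
apply_moves(commands=[{"rot":[0,0,0],"delta_pos":[0.1,0,0],"jaw":1},{"rot":[0,0,0],"delta_pos":[0.1,0,0],"jaw":1},{"rot":[0,0,0],"delta_pos":[0.1,0,0],"jaw":1},{"rot":[0,0,0],"delta_pos":[0,0,0],"jaw":1}])

```text
t: 12.0
tcp_pos: [524.9, 123.3, 244.2]
tool_rot: [0.697, 0.717, -0.0, 0.0]
ft_force: [0.1, -5.1, 5.9]
width: 14.1
grasp_force: 20.0
```

Call:
apply_moves(commands=[{"rot":[0,0,0],"delta_pos":[0.1,0,0],"jaw":1},{"rot":[0,0,0],"delta_pos":[0.1,0,0],"jaw":1},{"rot":[0,0,0],"delta_pos":[0,0,0],"jaw":1}])

```text
t: 12.25
tcp_pos: [524.9, 125.3, 244.2]
tool_rot: [0.697, 0.717, -0.0, 0.0]
ft_force: [0.8, -5.1, 5.8]
width: 13.8
grasp_force: 20.0
```

Call:
apply_moves(commands=[{"rot":[0,0,0],"delta_pos":[0.1,0,-0.03],"jaw":1},{"rot":[0,0,0],"delta_pos":[0.1,0,0],"jaw":1},{"rot":[0,0,0],"delta_pos":[0,0,0],"jaw":1}])

```text
t: 12.5
tcp_pos: [524.7, 127.5, 244.2]
tool_rot: [0.697, 0.717, -0.0, 0.0]
ft_force: [0.3, -5.0, 4.7]
width: 13.9
grasp_force: 20.0
```

Call:
apply_moves(commands=[{"rot":[0,0,0],"delta_pos":[0.1,0,0],"jaw":1},{"rot":[0,0,0],"delta_pos":[0.1,0,0],"jaw":1},{"rot":[0,0,0],"delta_pos":[0,0,0],"jaw":1}])

```text
t: 12.75
tcp_pos: [524.6, 129.0, 244.2]
tool_rot: [0.697, 0.717, -0.0, 0.0]
ft_force: [-0.1, -6.2, 5.7]
width: 13.9
grasp_force: 20.0
```

Call:
apply_moves(commands=[{"rot":[0,0,0],"delta_pos":[0.1,0,0],"jaw":1},{"rot":[0,0,0],"delta_pos":[0.1,0,0],"jaw":1},{"rot":[0,0,0],"delta_pos":[0,0,0],"jaw":1}])

```text
t: 13.0
tcp_pos: [524.6, 130.4, 244.2]
tool_rot: [0.697, 0.717, -0.001, 0.001]
ft_force: [-0.1, -9.2, 5.2]
width: 13.5
grasp_force: 20.0
```

Call:
apply_moves(commands=[{"rot":[0,0,0],"delta_pos":[0.1,0,-0.02],"jaw":1},{"rot":[0,0,0],"delta_pos":[0.1,0,0],"jaw":1},{"rot":[0,0,0],"delta_pos":[0,0,0],"jaw":1}])

```text
t: 13.25
tcp_pos: [524.5, 132.3, 244.2]
tool_rot: [0.697, 0.717, -0.001, 0.001]
ft_force: [-0.2, -9.1, 4.8]
width: 13.9
grasp_force: 20.0
```

Call:
apply_moves(commands=[{"rot":[0,0,0],"delta_pos":[0.1,0,0],"jaw":1},{"rot":[0,0,0],"delta_pos":[0,0,0],"jaw":1}])

```text
t: 13.42
tcp_pos: [524.5, 133.1, 244.2]
tool_rot: [0.697, 0.717, -0.001, 0.001]
ft_force: [0.9, -9.9, 5.2]
width: 14.0
grasp_force: 20.0
```

Call:
apply_moves(commands=[{"rot":[0,0,0],"delta_pos":[0.1,0,0],"jaw":1},{"rot":[0,0,0],"delta_pos":[0,0,0],"jaw":1}])

```text
t: 13.58
tcp_pos: [524.5, 133.9, 244.2]
tool_rot: [0.697, 0.717, -0.001, 0.001]
ft_force: [1.6, -9.8, 4.4]
width: 14.2
grasp_force: 20.0
```

Call:
apply_moves(commands=[{"rot":[0,0,0],"delta_pos":[0.08,0,0],"jaw":1},{"rot":[0,0,0],"delta_pos":[0,0,0],"jaw":1}])

```text
t: 13.75
tcp_pos: [524.4, 134.6, 244.2]
tool_rot: [0.697, 0.717, -0.001, 0.001]
ft_force: [0.9, -10.3, 5.6]
width: 13.8
grasp_force: 20.0
```

Call:
apply_moves(commands=[{"rot":[0,0,0],"delta_pos":[-0.1,0,0],"jaw":1},{"rot":[0,0,0],"delta_pos":[-0.1,0,0],"jaw":1},{"rot":[0,0,0],"delta_pos":[0,0,0],"jaw":1}])

```text
t: 14.0
tcp_pos: [524.4, 134.2, 244.1]
tool_rot: [0.697, 0.717, -0.0, -0.0]
ft_force: [1.5, -5.0, 3.2]
width: 13.9
grasp_force: 20.0
```

Call:
apply_moves(commands=[{"rot":[0,0,0],"delta_pos":[-0.1,0,0],"jaw":1},{"rot":[0,0,0],"delta_pos":[0,0,0],"jaw":1}])

```text
t: 14.17
tcp_pos: [524.4, 133.9, 244.1]
tool_rot: [0.697, 0.717, 0.0, -0.001]
ft_force: [1.8, -0.6, 3.2]
width: 13.6
grasp_force: 20.0
```

Call:
apply_moves(commands=[{"rot":[0,0,0],"delta_pos":[-0.1,0,0],"jaw":1},{"rot":[0,0,0],"delta_pos":[0,0,0],"jaw":1},{"rot":[0,0,0],"delta_pos":[0,0,0],"jaw":1}])

```text
t: 14.42
tcp_pos: [524.5, 132.7, 244.1]
tool_rot: [0.697, 0.717, 0.0, -0.0]
ft_force: [0.5, 0.1, 2.9]
width: 13.9
grasp_force: 20.0
```

Call:
apply_moves(commands=[{"rot":[0,0,0],"delta_pos":[-0.08,0,0],"jaw":1},{"rot":[0,0,0],"delta_pos":[0,0,0],"jaw":1},{"rot":[0,0,0],"delta_pos":[0,0,0],"jaw":1}])

```text
t: 14.67
tcp_pos: [524.5, 131.8, 244.1]
tool_rot: [0.697, 0.717, 0.0, -0.0]
ft_force: [1.7, 0.6, 1.5]
width: 13.8
grasp_force: 20.0
```

Call:
apply_moves(commands=[{"rot":[0,0,0],"delta_pos":[-0.08,0,0],"jaw":1},{"rot":[0,0,0],"delta_pos":[0,0,0],"jaw":1},{"rot":[0,0,0],"delta_pos":[0,0,0],"jaw":1}])

```text
t: 14.92
tcp_pos: [524.5, 131.6, 244.0]
tool_rot: [0.697, 0.717, 0.001, -0.001]
ft_force: [1.9, 5.4, 0.2]
width: 14.0
grasp_force: 20.0
```

Call:
apply_moves(commands=[{"rot":[0,0,0],"delta_pos":[0.08,0,0],"jaw":1},{"rot":[0,0,0],"delta_pos":[0,0,0],"jaw":1},{"rot":[0,0,0],"delta_pos":[0,0,0],"jaw":0.8},{"rot":[0,0,0],"delta_pos":[0,0,0],"jaw":0.7},{"rot":[0,0,0],"delta_pos":[0,0,0],"jaw":0.6},{"rot":[0,0,0],"delta_pos":[0,0,0],"jaw":0.5},{"rot":[0,0,0],"delta_pos":[0,0,0],"jaw":0.5},{"rot":[0,0,0],"delta_pos":[0,0,0],"jaw":0.5}])

```text
t: 15.58
tcp_pos: [524.5, 131.2, 244.1]
tool_rot: [0.697, 0.717, -0.0, 0.0]
ft_force: [0.2, 0.1, -0.0]
width: 43.8
grasp_force: 0.0
```

Call:
apply_moves(commands=[{"rot":[0,0,0],"delta_pos":[0,0,-0.5],"jaw":0.5},{"rot":[0,0,0],"delta_pos":[0,0,-1],"jaw":0.5},{"rot":[0,0,0],"delta_pos":[0,0,-2],"jaw":0.5},{"rot":[0,0,0],"delta_pos":[0,0,-3],"jaw":0.5},{"rot":[0,0,0],"delta_pos":[0,-3.5,-1],"jaw":0.5},{"rot":[0,0,0],"delta_pos":[0,-3.8,0],"jaw":0.5},{"rot":[0,0,0],"delta_pos":[0,-3.8,0],"jaw":0.5},{"rot":[0,0,0],"delta_pos":[0,0,0],"jaw":0.5},{"rot":[0,0,0],"delta_pos":[0,0,0],"jaw":0.5}])

```text
t: 16.33
tcp_pos: [412.6, 128.3, 320.6]
tool_rot: [0.696, 0.718, 0.001, 0.001]
ft_force: [0.8, -0.8, -0.3]
width: 44.1
grasp_force: 0.0
```

Run:
```python
from h import *
b=viewer.grab_frame("scene");cv2.imwrite("pics/s3.png",b)
a=viewer.grab_frame("top")
cv2.imwrite("pics/t3.png",a)
f=lambda im,x,y,w,h,k:cv2.resize(im[y:y+h,x:x+w],None,fx=k,fy=k,interpolation=cv2.INTER_CUBIC)
cv2.imwrite("pics/c3.png",np.hstack([f(b,395,160,95,140,4.2),f(a,180,130,95,140,4.2)]))
```

```text
(no output)
```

View pics/c3.png

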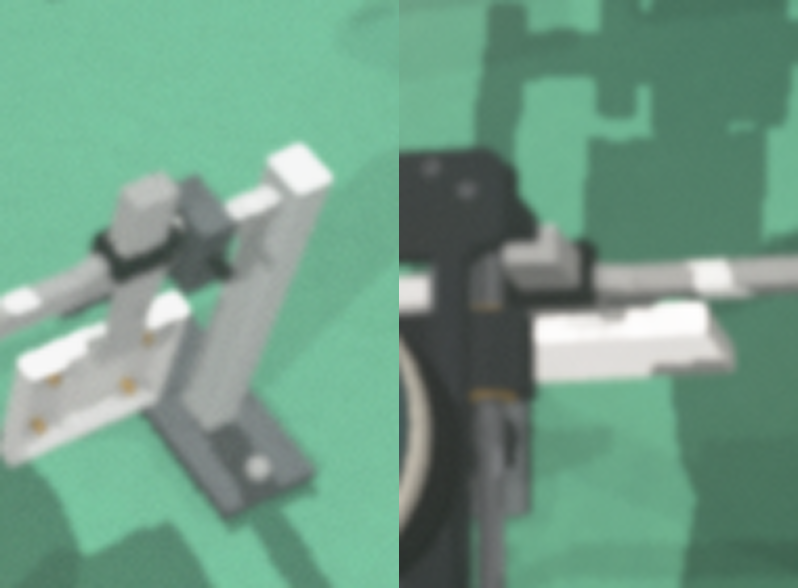

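Run:
```python
from h import *
np.set_printoptions(precision=1,suppress=True)
print("glider trailing",onz("top",(226.7-.4,194),206))
print("block top scene",onz("scene",(395+152/4.2-.4,160+192/4.2-.4),248))
import numpy as np
a0=cv2.imread("pics/scene0.png").astype(int);a1=cv2.imread("pics/s3.png").astype(int)
d=np.abs(a1-a0).sum(2)
print("queued px change",d[280:330,205:262].mean(),"driver",d[280:340,330:380].mean(),"bg",d[380:470,560:630].mean())
```

```text
glider trailing [525.7 115.7 206. ]
block top scene [524.3 133.1 248. ]
queued px change 52.85368421052632 driver 40.741 bg 18.925873015873016
```

Call:
apply_moves(commands=[{"rot":[0,0,0],"delta_pos":[-3,-2,-1],"jaw":0.5},{"rot":[0,0,0],"delta_pos":[-4,0,-1],"jaw":0.5},{"rot":[0,0,0],"delta_pos":[-4,0,-1],"jaw":0.5},{"rot":[0,0,0],"delta_pos":[-4,0,0],"jaw":0.5},{"rot":[0,0,0],"delta_pos":[-4,0,0],"jaw":0.5},{"rot":[0,0,0],"delta_pos":[-4,0,0],"jaw":0.5},{"rot":[0,0,0],"delta_pos":[-4,0,0],"jaw":0.5},{"rot":[0,0,0],"delta_pos":[0,0,0],"jaw":0.5}])

```text
t: 17.1
tcp_pos: [402.3, -149.2, 349.5]
tool_rot: [0.7, 0.715, -0.001, 0.001]
ft_force: [0.4, 1.5, -0.2]
width: 43.8
grasp_force: 0.0
```

Run:
```python
from h import *
a=viewer.grab_frame("top");b=viewer.grab_frame("scene")
cv2.imwrite("pics/t4.png",a);cv2.imwrite("pics/s4.png",b)
f=lambda im,x,y,w,h,k:cv2.resize(im[y:y+h,x:x+w],None,fx=k,fy=k,interpolation=cv2.INTER_CUBIC)
cv2.imwrite("pics/c4.png",np.vstack([f(a,165,160,110,50,7),f(b,380,185,110,35,7)]))
a0=cv2.imread("pics/top0.png")
print([(x,int(a0[189:192,x].mean())) for x in range(385,398)])
print([(x,int(a[195:198,x].mean())) for x in range(215,235)])
```

```text
[(385, 102), (386, 103), (387, 102), (388, 102), (389, 97), (390, 94), (391, 108), (392, 130), (393, 144), (394, 148), (395, 148), (396, 148), (397, 148)]
[(215, 179), (216, 179), (217, 180), (218, 177), (219, 173), (220, 163), (221, 146), (222, 119), (223, 88), (224, 70), (225, 83), (226, 132), (227, 188), (228, 224), (229, 233), (230, 235), (231, 236), (232, 236), (233, 237), (234, 236)]
```

View pics/c4.png

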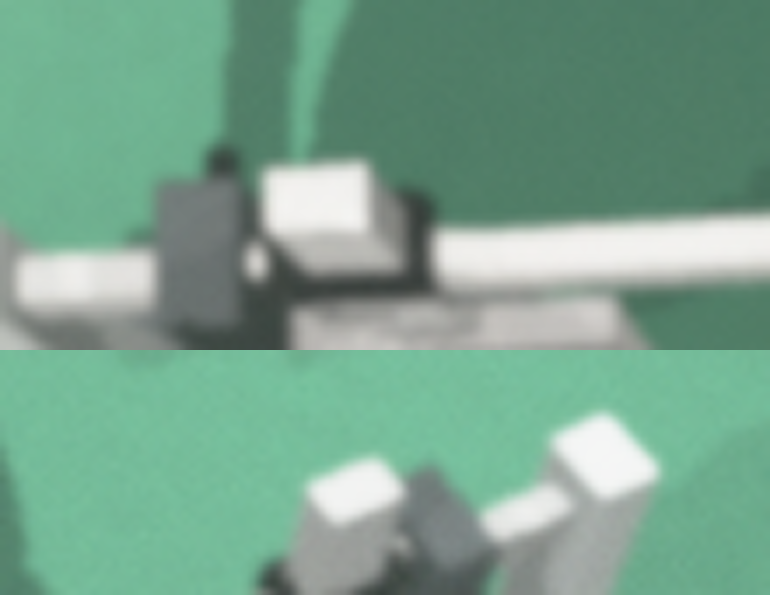

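Run:
```python
from h import *
a=cv2.imread("pics/t4.png").astype(int)
print([(x,*a[185:188,x].mean(0).astype(int)) for x in range(198,224)])
y=lambda u,v,z:round(onz("top",(u,v),z)[1],1)
print("glider trail: init",y(391.6,190,212),"now z200/205",y(226.36,196,200),y(226.36,196,205))
print("block centre init (376.9..391.7)",y(384.3,182,248))
for u in (201.5,202,202.5,217,217.5,218): print(u,y(u,186,248))
```

```text
[(198, np.int64(100), np.int64(105), np.int64(93)), (199, np.int64(95), np.int64(104), np.int64(84)), (200, np.int64(97), np.int64(112), np.int64(83)), (201, np.int64(117), np.int64(133), np.int64(104)), (202, np.int64(161), np.int64(173), np.int64(155)), (203, np.int64(210), np.int64(217), np.int64(211)), (204, np.int64(229), np.int64(233), np.int64(233)), (205, np.int64(234), np.int64(237), np.int64(238)), (206, np.int64(235), np.int64(238), np.int64(239)), (207, np.int64(236), np.int64(239), np.int64(239)), (208, np.int64(236), np.int64(239), np.int64(239)), (209, np.int64(236), np.int64(238), np.int64(239)), (210, np.int64(236), np.int64(238), np.int64(239)), (211, np.int64(236), np.int64(239), np.int64(239)), (212, np.int64(238), np.int64(239), np.int64(240)), (213, np.int64(237), np.int64(239), np.int64(240)), (214, np.int64(237), np.int64(239), np.int64(240)), (215, np.int64(234), np.int64(237), np.int64(237)), (216, np.int64(223), np.int64(226), np.int64(226)), (217, np.int64(187), np.int64(192), np.int64(190)), (218, np.int64(145), np.int64(152), np.int64(143)), (219, np.int64(121), np.int64(131), np.int64(114)), (220, np.int64(109), np.int64(123), np.int64(98)), (221, np.int64(98), np.int64(115), np.int64(84)), (222, np.int64(90), np.int64(107), np.int64(74)), (223, np.int64(88), np.int64(105), np.int64(72))]
glider trail: init -145.8 now z200/205 116.9 115.7
block centre init (376.9..391.7) -130.1
201.5 143.5
202 142.8
202.5 142.0
217 120.2
217.5 119.4
218 118.7
```

```bash
python3 -c "
from bench import arm
print(arm.sign_off())"
```

```text
the job is handed in; nothing more can be done
None
```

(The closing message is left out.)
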